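Free a battery pack from under a hold-down bar and put it on its sloped charging dock

TASK

Swing the hinged hold-down bar of the carrier right over so that it stays open, then pull the battery pack out from under it by the end that sticks out, lay it flat on the bench clear of the carrier and let go of it. Take it again another way, with that end left free, and put it on the sloped charging dock, the end that stuck out going down first between the cheeks, grooved side up, lying flat on the slope and pushed fully home against the foot stop. Leave the bar open and do not disturb the forceps, petri dishes or amber bottle.

Things in the scene. Friction and masses are not known exactly. Their poses are not given: they have to be found in the camera images.
- carrier: Aluminium carrier fixed to the bench: two rails 60 mm long, 43 mm apart, 8 mm thick, 34 mm high, back stop, roof to 38 mm over the rear 40 mm; no floor. Origin on the bench midway between the rails' front ends; x back along the rails (0 to 60), y left, z up. The pack comes out only along -x. Hinge yoke at x -22 to 4, y 31 to 55, 30 high; post at y -26, 18 high.
- bar (a joint): Angle of the steel hold-down bar, rad: 0 = closed, across the pack in its groove (blocks it after 3 mm), growing as the free end rises; stop at 2.5, leaning to the carrier's +y side. Light (60 g), no spring: below about 1.4 it falls shut, past about 1.8 it falls open to 2.5 and stays.
- bar_hinge (a point): Point on the bar's hinge axis, at carrier (-9, 42, 22) mm. The axis is parallel to the carrier's x; the bar swings in the carrier's y-z plane through this point.
- bar_tab (a point): Middle of the grip tab at the bar's free end: upright steel plate 12 mm thick along the carrier's x, 24 mm wide, 28 mm high. Closed, it is 98 mm towards -y and 12 mm above the hinge axis, 34 mm above the bench. The bar is 12 mm wide, 8 mm thick. Pinched across its 12 mm from above, the tab can pivot between the pads as the bar swings.
- pack: Grey plastic battery pack 116 mm long (x), 40 wide (y), 28 high, about 160 g. Origin: centre of its underside; x from nose to tail, z up. A groove 12 mm deep crosses its top from x = -12 to 6 mm. The nose (x = -58, four brass strips on its end face) sticks out of the carrier towards the robot. In the carrier it lies on the bench, origin at carrier x = -6 mm, its front 58 mm ahead of the rails.
- pack_nose (a point): Middle of the lower edge of the pack's nose end: pack (-58, 0, 0) mm.
- dock_bed: Grey bed of the charging dock (black base, fixed), a slope rising 35 degrees away from the robot. Origin on its surface at the foot stop, midway between the cheeks, 24 mm above the bench; x up the slope, y left, z out of the bed. Foot stop 14 mm high; cheeks 46 mm apart, x 0 to 44, flaring to z = 25. Bed ends at x = 102. Pack fully home: origin at (58, 0, 0) mm, axes parallel to these.
- forceps: Pointed steel forceps lying on the bench, 121 x 17 x 5 mm, origin at the centre of the underside; leave alone.
- petri: Stack of three petri dishes, 69 mm across, 46 mm high, origin at the centre of the underside; leave alone.
- amber: Amber glass bottle with black cap, 52 mm across, 114 mm high, origin at the centre of the underside; leave alone.

How it is judged (in metres and radians):
On the way, in this order (a step that is already met when the one before it is completed fails the run):
1. the hold-down bar is swung open past upright with the pack still in the carrier (value of joint bar above 1.8 rad and horizontal distance between pack and carrier below 0.03 m), for 0.2 s.
2. the pack has been pulled clear of the rails, lies flat on the bench and is let go (horizontal distance between pack and carrier above 0.058 m and height (world z) of pack below 0.004 m and angle between pack's own z axis and vertical below 0.08 rad and linear speed of pack below 0.02 m/s and contact force between pack and the arm below 0.1 N and contact force between pack and the fingers below 0.1 N), for 0.2 s.
At the end, for the whole second after the job is handed in: The pack lies at rest on the dock bed, nose down and grooved side up, flat on the slope (underside origin within 4 mm of the bed, axis within 5 degrees of the slope), within 6 mm of the middle and with its nose within 3 mm of the foot stop, released; the bar stands open beyond 1.8 rad (x of pack in the frame of dock_bed between 0.053 and 0.061 m and y of pack in the frame of dock_bed between -0.006 and 0.006 m and z of pack in the frame of dock_bed between -0.004 and 0.004 m and angle between the x axis of pack and the x axis of dock_bed, either way round below 0.09 rad and x of pack_nose in the frame of dock_bed below 0.004 m and angle between pack's own z axis and vertical below 0.75 rad and value of joint bar above 1.8 rad and contact force between pack and the fingers below 0.1 N and linear speed of pack below 0.01 m/s); the robot touches nothing.
It fails at once if the forceps moved more than 30 mm (distance of forceps from where it was at the start of the episode above 0.03 m).
It fails at once if the petri dishes moved more than 30 mm (distance of petri from where it was at the start of the episode above 0.03 m).
It fails at once if the amber bottle moved more than 30 mm (distance of amber from where it was at the start of the episode above 0.03 m).
It also fails if it takes over 61 s, if anything falls off the work surface, if the arm or the gripper's body presses on something with over 40 N, if the wrist force passes 120 N, or if a joint passes its speed limit or range.

ROBOT

A 6-joint arm with a two-finger parallel gripper is mounted at the origin on a cart in front of the work surface, level with it; the furniture and walls round the work are solid. World frame = base frame: x ahead of the robot, y to its left, z up, the work surface at z = 0. Lengths are in m, angles in degrees, forces in N, time in s.
With the tool pointing down it reaches from about 0.225 to 0.725 m from the base axis. Payload 3.1 kg.
Tool frame: the origin (TCP) lies at the very end of the fingers, on their centre line; the grasp point (between the pads) lies 19 mm behind it (manip.grasp_offset is the z of the grasp point in the tool frame, in m); z points along the fingers, y is the line along which they close (so a half turn about z gives the same grasp; the last joint's range is limited). The gripper opens to 85 mm and grips with 20 to 120 N. Pads are 22 mm wide; open, the fingers measure 114 mm over their backs; the gripper's body (76 mm by 85 mm) begins 54 mm behind the grasp point. The pads swing forward as they close: fully open they stand 13 mm farther back than shut.
Start: joints at [57.937, 2.75, 5.684, 92.934, 0, 82.678], TCP at [0.22, 0.477, 0.199] pointing down, gripper open.
Joint ranges: [-166.93, 166.93], [-56.73, 111.36], [-69.38, 81.34], [-121.58, 131.49], [-85.45, 84.26], [-180, 180]. Speed limits (degrees/s): [159.86, 159.86, 180, 180, 180, 180].

INTERFACE

Orientations are given as [roll, pitch, yaw] about the fixed x, y, z axes, in that order (R = Rz(yaw) Ry(pitch) Rx(roll)).
In Python, from station import manip gives the robot as it stands. The module is installed in compiled form; this text tells all that it offers.
- The arm moves only by the tool apply_moves, never from a script. Its argument "deltas" is text: rows parted by semicolons, each of 7 numbers parted by spaces: the opening, from -1 (shut) to 1 (fully open), then the shift along the tool's x, y, z normalised to -1 to 1, where 1 is 500 mm, then the turn, a rotation vector about the tool's x, y, z normalised to -1 to 1, where 1 is 45 degrees. In form: fingers tx ty tz rx ry rz; .... A call has 1 to 10 rows; each row shifts and turns the commanded pose from where the row before left it, along the tool's axes as they then stand; what a row does not reach is not made up. A row lasts 1/10 s, in which the tool goes at most 50 mm and 8.59 degrees, less where a joint would pass 70% of its speed; a pose out of reach is approached as far as the arm can. A call with a number of a shift or a turn outside -1 to 1 is refused whole. A call with a gripper value outside its range is refused whole. The fingers move at their own pace and stop on an object; the grip force is fixed at half the most. Time passes only in rows, so rows that do not move let the fingers close. It gives the time, the measured TCP pose, the force, the opening and the grip force at its end, in the units of the state.
- manip.get_obs(): the state, without advancing time (a new reading comes with each control period).
- manip.snapshot(name): name is "scene" or "top" or "wrist"; returns a dict with "image" (420x560x3 uint8, red, green, blue), "z_map" (420x560 float32, m along the optical axis (not along the pixel's ray), 0 where there is no reading), "fx", "fy", "cx", "cy" (pixels), "R" (3x3) and "t" (3): a world point X has camera coordinates R X + t. Camera axes: x right, y down, z forward; pixel columns grow to the right and rows downward; lengths in m; the calibration is good to about 2 mm. A picture is of the moment at which its call begins.
- manip.finish_job(): hands the job in; it is judged then, once.
The state is a dict: "clock": time; "q": joint angles; "joint_vel": joint speeds; "joint_efforts": joint torques, N m; "ee_pos": TCP position; "ee_rot": TCP orientation; "wrist_force": force on the tool from outside, world axes, zero at the start; "ft_torque": the same for the moment, N m; "grip_width": finger opening in m; "grasp_force": force on a finger pad.
Only numpy, scipy, OpenCV 4.12 (cv2) and the standard library are available. Lean on these libraries where they do the work, as an engineer would, in place of code of your own. Each camera call takes 0.05 s, during which the arm holds its last target. There are 200 camera calls.

## Working session

There is one attempt and no reset: what is moved stays moved. The work goes in short steps, Python scripts to look and compute and a tool call to move; the robot and the scene stay as the last step left them, time stands still between calls to the robot, and variables do not carry over. Pictures are saved under pics/ and viewed, at most 10 in all, crops included, and the job is handed in when it is done.

Besides the shell and the picture viewer there is one more tool, called after "Call:" in YAML: its name, and indented under it one key for each argument. apply_moves: Moves the arm, as the interface text tells. Scaled input: -1 to 1 covers 500 mm each way for a shift and 45 degrees each way for a turn. Its arguments: {"type":"object","properties":{"deltas":{"type":"string"}},"required":["deltas"]}

```bash
mkdir -p pics; cat > h.py <<'E'
import numpy as np, cv2
from station import manip
from scipy.spatial.transform import Rotation as Ro
def snap(n,save=None):
    s=manip.snapshot(n)
    if save: cv2.imwrite('pics/'+save+'.png',s['image'][:,:,::-1])
    z=s['z_map'];v,u=np.mgrid[:z.shape[0],:z.shape[1]]
    c=np.stack([(u-s['cx'])/s['fx']*z,(v-s['cy'])/s['fy']*z,z],-1)
    s['P']=(c-s['t'])@s['R']; s['P'][z==0]=np.nan
    return s
E
python3 - <<'E'
from h import *
for n in('scene','top'):
    s=snap(n,n+'0'); np.savez(n+'0.npz',**s); print(n,s['fx'],s['R'].round(3).tolist(),s['t'])
o=manip.get_obs();print(o);print(manip.grasp_offset)
a=cv2.imread('pics/scene0.png');
E
```

```text
scene 453.3891769236461 [[-0.893, -0.451, 0.009], [-0.27, 0.518, -0.812], [0.361, -0.727, -0.584]] [0.53682162 0.24464965 0.66996835]
top 404.7502252551575 [[-0.028, -1.0, 0.013], [-0.984, 0.025, -0.175], [0.174, -0.018, -0.985]] [-0.05313655  0.64813427  0.82760232]
{'clock': 0.1, 'q': array([5.79377975e+01, 2.78940668e+00, 5.60003466e+00, 9.29338068e+01,
       7.37272260e-04, 8.26769464e+01]), 'joint_vel': array([ 0.00051366, -0.10962182,  0.16745368,  0.08563211,  0.00118817,
       -0.00950158]), 'joint_efforts': array([ 2.78469197e-03, -3.39850938e+01,  3.20935714e+01,  1.58298545e-02,
       -1.24694138e-04,  2.14514904e-05]), 'ee_pos': array([0.21938385, 0.47627607, 0.19752256]), 'ee_rot': array([-1.79877920e+02, -1.64320769e-02,  1.55260833e+02]), 'wrist_force': array([-0.03972045,  0.03220426,  0.1170533 ]), 'ft_torque': array([-0.03664226, -0.03387851,  0.01743656]), 'grasp_force': 0.0, 'grip_width': 0.0854286276469555}
-0.0187
```

View pics/top0.png

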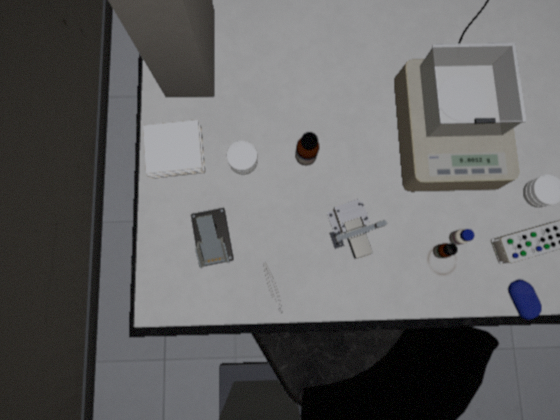

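View pics/scene0.png

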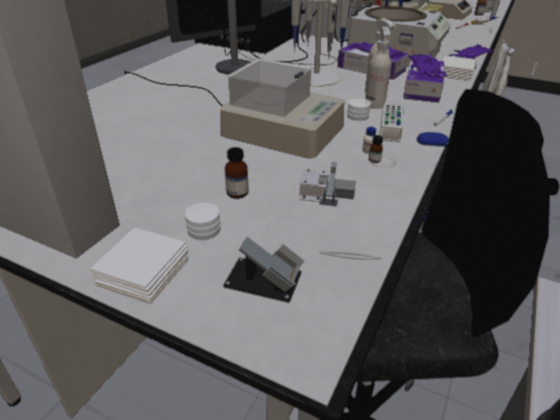

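Top shows the pack nose end at (362,250), carrier at (348,210), bar tab at (385,224), hinge at (338,240), the dock at (212,237), forceps at (272,287), petri at (242,157) and amber at (308,147). Scene confirms the same layout.

```bash
python3 - <<'E'
from h import *
s=np.load('top0.npz');P=s['P']
for n,(u,v) in dict(nose=(360,248),roof=(350,212),tab=(382,224),barmid=(355,233),hinge=(338,240),dockbed=(208,225),dockfoot=(216,262),petri=(242,157),amber=(308,140),forA=(265,265),forB=(280,308),dbl=(197,266),dbr=(231,258),dtl=(193,215),dtr=(222,209)).items(): print(n,P[v,u].round(4))
b=P[(P[...,2]>-.02)&(P[...,2]<.01)];print(np.median(b[:,2]))
w=snap('wrist','w0');print(w['fx'],np.nanmean(w['P'].reshape(-1,3),0))
# camera in tool frame
o=manip.get_obs();R=Ro.from_euler('xyz',o['ee_rot'],degrees=True).as_matrix()
C=-w['R'].T@w['t'];print('cam in tool',R.T@(C-o['ee_pos']),(R.T@w['R'].T).round(3).tolist())
E
```

```text
nose [ 0.5615 -0.2489  0.0256]
roof [ 0.6413 -0.2285  0.0397]
tab [ 0.6114 -0.2963  0.0469]
barmid [ 0.5957 -0.24    0.0239]
hinge [ 0.5805 -0.2002  0.028 ]
dockbed [0.6156 0.0827 0.0717]
dockfoot [0.5388 0.0712 0.0333]
petri [0.7733 0.0106 0.0443]
amber [ 0.7852 -0.1341  0.1139]
forA [ 0.5306 -0.0354  0.0039]
forB [ 0.4344 -0.0668 -0.0013]
dbl [0.5327 0.1186 0.0015]
dbr [0.5482 0.0409 0.008 ]
dtl [0.6485 0.1269 0.0103]
dtr [0.6606 0.0604 0.0112]
-0.0004889028979856268
351.2112936414245 [ 0.2932228   0.3461044  -0.37856512]
cam in tool [ 0.0781759  -0.00025958 -0.17422788] [[-0.0, -0.953, -0.302], [1.0, 0.0, -0.002], [0.002, -0.302, 0.953]]
```

Call:
apply_moves:
  deltas: "1 -.072 -.061 0 0 0 0;1 -.072 -.061 0 0 0 0;1 -.072 -.061 0 0 0 0;1 -.072 -.061 0 0 0 0;1 -.072 -.061 0 0 0 0;1 -.072 -.061 0 0 0 0;1 -.072 -.061 0 0 0 0;1 -.072 -.061 0 0 0 0;1 -.072 -.061 0 0 0 0;1 -.072 -.061 0 0 0 0"

```text
clock: 1.15
ee_pos: [0.4193, 0.0473, 0.1984]
ee_rot: [180.0, 0.0, 155.2]
wrist_force: [0.8, 0.4, -0.0]
grip_width: 0.0853
grasp_force: 0.0
```

Call:
apply_moves:
  deltas: "1 -.072 -.061 0 0 0 0;1 -.072 -.061 0 0 0 0;1 -.072 -.061 0 0 0 0;1 -.072 -.061 0 0 0 0;1 -.072 -.061 0 0 0 0;1 -.072 -.061 0 0 0 0;1 -.072 -.061 0 0 0 0;1 0 0 0 0 0 .174;1 0 0 0 0 0 .174;1 0 0 0 0 0 .174"

```text
clock: 2.15
ee_pos: [0.5583, -0.2508, 0.1972]
ee_rot: [-180.0, -0.1, 131.4]
wrist_force: [0.4, 0.1, 0.4]
grip_width: 0.0854
grasp_force: 0.0
```

Call:
apply_moves:
  deltas: "1 0 0 0 0 0 .174;1 0 0 0 0 0 .174;1 0 0 0 0 0 .174;1 0 0 0 0 0 0;1 0 0 0 0 0 0"

```text
clock: 2.65
ee_pos: [0.5584, -0.2501, 0.1982]
ee_rot: [-180.0, -0.0, 108.4]
wrist_force: [-0.8, -0.5, -0.0]
grip_width: 0.0857
grasp_force: 0.0
```

```bash
python3 - <<'E'
from h import *
s=snap('wrist','w1'); np.savez('w1.npz',**s); o=manip.get_obs();print(o['clock'],o['ee_pos'],o['ee_rot'],o['q'])
E
```

```text
2.7 [ 0.55844788 -0.25015351  0.19827173] [-1.79978752e+02 -2.58333428e-02  1.08419052e+02] [-3.04069234e+01  1.61563751e+01  2.07526881e+01  9.46297465e+01
  1.01398976e-03  4.11740195e+01]
```

View pics/w1.png

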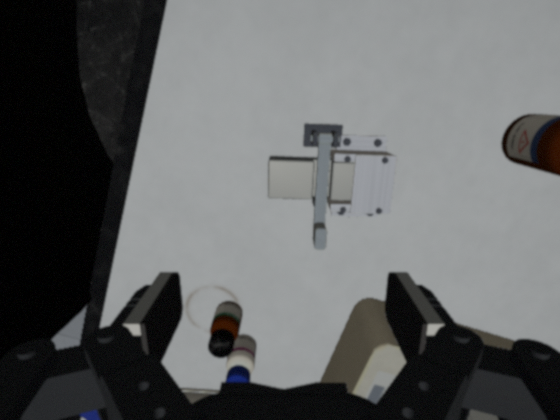

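The wrist view shows the pack nose at (268–316,157–198), the bar from yoke (322,134) to tab top (320,236), and the roof at (350–395,153–215). The view is roughly aligned with the carrier.

```bash
cat >> h.py <<'E'
def rect(pts):
    r=cv2.minAreaRect((pts[:,:2]*1000).astype(np.float32)); return np.round(r[0],1),np.round(r[1],1),round(r[2],2)
E
python3 - <<'E'
from h import *
s=np.load('w1.npz');P=s['P']
def box(n,u0,u1,v0,v1,z0,z1):
    p=P[v0:v1,u0:u1].reshape(-1,3);p=p[(p[:,2]>z0)&(p[:,2]<z1)]
    print(n,len(p),rect(p),'z',np.median(p[:,2]).round(4),'mean',p.mean(0).round(4))
box('nose',255,316,145,210,.022,.034)
box('roof',348,405,145,222,.033,.043)
box('tab',305,335,215,260,.042,.055)
box('carrier',328,405,125,222,.028,.043)
box('bar',310,332,150,222,.02,.04)
box('yoke',300,345,118,150,.02,.045)
print(np.nanmedian(P[60:110,200:400,2]))
E
```

```text
nose 1793 (array([ 565. , -249.5]), array([48.3, 66.5]), 20.44) z 0.0269 mean [ 0.5644 -0.2492  0.0268]
roof 2417 (array([ 638.7, -228.3]), array([47.8, 58.8]), 16.61) z 0.0368 mean [ 0.6413 -0.2263  0.0368]
tab 241 (array([ 611.1, -294.1]), array([12. , 22.5]), 16.85) z 0.0446 mean [ 0.6109 -0.2939  0.0445]
carrier 2856 (array([ 629.7, -221. ]), array([61., 78.]), 16.58) z 0.0367 mean [ 0.6369 -0.2268  0.0361]
bar 1086 (array([ 596.3, -248. ]), array([22.2, 75.1]), 20.47) z 0.025 mean [ 0.5958 -0.2461  0.025 ]
yoke 410 (array([ 584. , -203.1]), array([28.5, 18.1]), 16.65) z 0.0259 mean [ 0.5836 -0.2023  0.0259]
-0.0015487516694762068
```

Call:
apply_moves:
  deltas: "1 0 0 0 0 0 .04;1 -.058 .038 0 0 0 0;1 -.056 .038 0 0 0 0;1 0 0 .09 0 0 0;1 0 0 .09 0 0 0;1 0 0 .08 0 0 0;1 0 0 0 0 0 0;1 0 0 0 0 0 0"

```text
clock: 3.5
ee_pos: [0.6102, -0.2935, 0.0678]
ee_rot: [-179.9, -0.1, 106.5]
wrist_force: [0.6, 0.0, 1.0]
grip_width: 0.0856
grasp_force: 0.0
```

```bash
python3 - <<'E'
from h import *
s=snap('wrist','w2'); np.savez('w2.npz',**s); o=manip.get_obs();print(o['clock'],o['ee_pos'],o['ee_rot'])
P=s['P'];m=(P[...,2]>.038)&(P[...,2]<.055)&(np.hypot(P[...,0]-.611,P[...,1]+.294)<.022)
print(rect(P[m]),np.median(P[m][:,2]));v,u=np.nonzero(m);print(u.min(),u.max(),v.min(),v.max())
print('bar z',np.nanmedian(P[...,2][(np.hypot(P[...,0]-.599,P[...,1]+.255)<.004)]))
E
```

```text
3.55 [ 0.61217619 -0.29469797  0.0709495 ] [1.79887236e+02 1.23121280e-01 1.06523144e+02]
(array([ 611.3, -294.4]), array([11.7, 23.4]), 16.99) 0.044528041404387465
277 296 212 250
bar z 0.024992817228214285
```

View pics/w2.png

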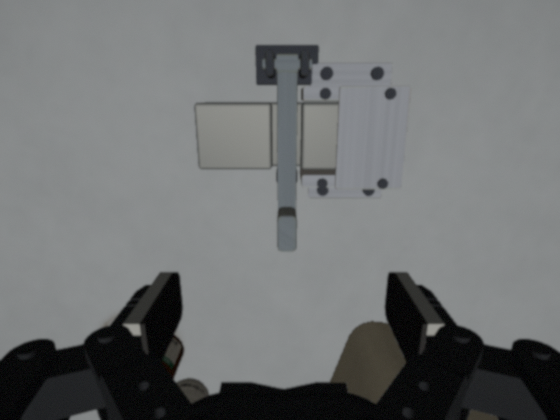

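The tab is at (287,232), centred between the fingers (center col ~283) and at the same position as measured before. Descending and pinching.

Call:
apply_moves:
  deltas: "1 0 0 .07 0 0 0;1 0 0 .034 0 0 0;1 0 0 0 0 0 0;-1 0 0 0 0 0 0;-1 0 0 0 0 0 0;-1 0 0 0 0 0 0;-1 0 0 0 0 0 0;-1 0 0 0 0 0 0;-1 0 0 0 0 0 0;-1 0 0 0 0 0 0"

```text
clock: 4.55
ee_pos: [0.611, -0.294, 0.0165]
ee_rot: [-180.0, -0.0, 106.5]
wrist_force: [1.1, 0.1, -0.1]
grip_width: 0.0004
grasp_force: 0.0
```

```bash
python3 - <<'E'
from h import *
w=snap('wrist'); s=snap('scene'); 
a=cv2.resize(s['image'][130:230,270:400],(520,400),interpolation=cv2.INTER_CUBIC)
b=cv2.resize(w['image'],(280,210))
c=np.zeros((400,800,3),np.uint8);c[:,:520]=a;c[:210,520:]=b
cv2.imwrite('pics/m3.png',c[:,:,::-1]); o=manip.get_obs();print(o['ee_pos'],o['grip_width'],o['grasp_force'])
P=w['P'];m=(P[...,2]>.035)&(P[...,2]<.06)&(np.hypot(P[...,0]-.611,P[...,1]+.294)<.03);print(rect(P[m]))
E
```

```text
[ 0.61102256 -0.29403116  0.01639564] -8.238997337760309e-06 0.0
(array([ 608. , -285.5]), array([26.7,  6.3]), 12.73)
```

View pics/m3.png

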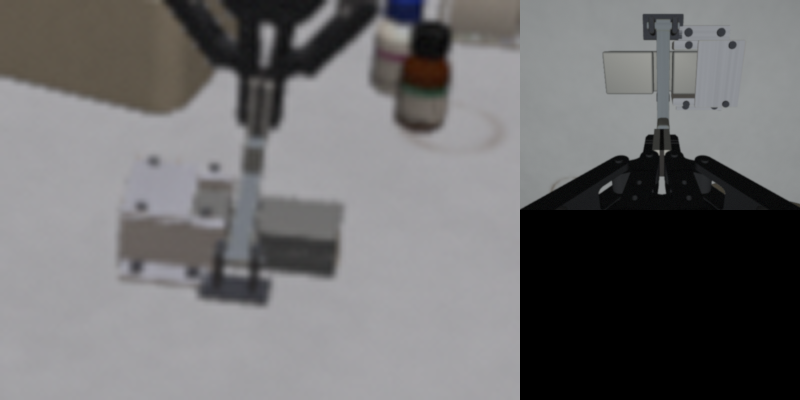

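```bash
python3 - <<'E'
from h import *
w=snap('wrist')
a=cv2.resize(w['image'][180:420,160:400],(600,600),interpolation=cv2.INTER_CUBIC)
cv2.imwrite('pics/m4.png',a[:,:,::-1])
P=w['P']
for v in range(236,400,8): print(v,[ (P[v,u]*1000).round(0).astype(int).tolist() for u in (275,281,287)])
E
```

```text
236 [[-9223372036854775808, -9223372036854775808, -9223372036854775808], [606, -284, 27], [609, -283, 28]]
244 [[604, -287, 33], [606, -284, 37], [609, -284, 37]]
252 [[604, -286, 43], [606, -285, 44], [609, -284, 44]]
260 [[604, -285, 55], [606, -283, 56], [608, -283, 55]]
268 [[604, -284, 63], [606, -284, 61], [608, -282, 64]]
276 [[604, -285, 69], [606, -283, 70], [608, -284, 68]]
284 [[604, -285, 75], [606, -284, 75], [608, -282, 77]]
292 [[604, -284, 82], [606, -284, 81], [608, -283, 80]]
300 [[604, -284, 86], [606, -284, 86], [608, -284, 85]]
308 [[604, -284, 92], [607, -286, 86], [609, -286, 86]]
316 [[604, -283, 97], [608, -290, 86], [610, -290, 85]]
324 [[604, -283, 100], [609, -293, 85], [611, -293, 85]]
332 [[605, -286, 101], [610, -296, 86], [612, -296, 86]]
340 [[607, -293, 95], [611, -300, 85], [613, -299, 86]]
348 [[608, -295, 96], [612, -303, 85], [614, -302, 86]]
356 [[608, -297, 97], [633, -378, -2], [637, -376, -1]]
364 [[609, -301, 96], [635, -384, -2], [639, -383, -1]]
372 [[609, -301, 99], [637, -391, -2], [640, -388, -1]]
380 [[610, -303, 101], [638, -396, 0], [642, -395, -1]]
388 [[605, -285, 123], [607, -284, 123], [608, -283, 124]]
396 [[605, -284, 126], [607, -284, 126], [608, -284, 126]]<stdin>:6: RuntimeWarning: invalid value encountered in cast
```

View pics/m4.png

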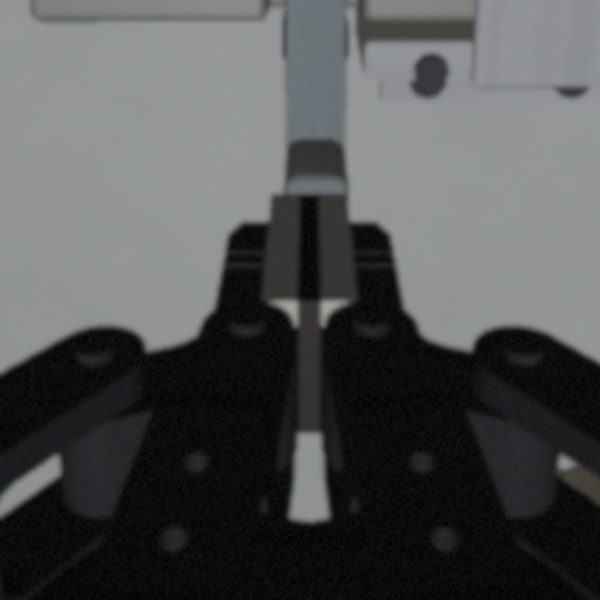

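The shut fingers visibly end above the tab (their lower edge at crop (310,195), the tab top just below). I'll check where the finger ends really lie in the tool frame.

```bash
python3 - <<'E'
from h import *
def tips(P,pos,rot,n):
    R=Ro.from_euler('xyz',rot,degrees=True).as_matrix(); T=(P.reshape(-1,3)-pos)@R*1000
    m=(abs(T[:,0])<16)&(abs(T[:,1])<62)&(T[:,2]<10)&(P.reshape(-1,3)[:,2]>.003)
    T=T[m]
    for y in range(-60,60,6):
        q=T[abs(T[:,1]-y-3)<3]
        if len(q): print(n,y+3,len(q),'zmax',np.percentile(q[:,2],98).round(1),'zmin',q[:,2].min().round(1))
s=np.load('w2.npz');tips(s['P'],np.array([.6118,-.2945,.0705]),[180,0,106.5],'open')
o=manip.get_obs();w=snap('wrist');tips(w['P'],o['ee_pos'],o['ee_rot'],'shut')
t=snap('top');P=t['P'];m=(np.hypot(P[...,0]-.611,P[...,1]+.294)<.03)&(P[...,2]>.05);print(P[m][:,2].min() if m.any() else None)
print(o['ee_pos'],o['q'],o['wrist_force'])
E
```

```text
open -57 2111 zmax -53.6 zmin -97.9
open -51 1717 zmax -49.1 zmin -101.6
open -45 3615 zmax -44.9 zmin -108.7
open -39 257 zmax -91.3 zmin -115.7
open -33 3 zmax -108.5 zmin -116.2
open -27 8 zmax -114.9 zmin -115.5
open -21 317 zmax -105.9 zmin -113.4
open -15 953 zmax -102.0 zmin -114.1
open -9 973 zmax -102.3 zmin -114.2
open -3 871 zmax -103.5 zmin -114.4
open 3 936 zmax -102.6 zmin -114.3
open 9 995 zmax -101.9 zmin -114.3
open 15 636 zmax -102.6 zmin -114.4
open 21 29 zmax -105.8 zmin -110.4
open 27 6 zmax -108.6 zmin -115.7
open 33 77 zmax -93.3 zmin -116.0
open 39 2932 zmax -44.1 zmin -111.1
open 45 2122 zmax -47.9 zmin -104.1
open 51 1930 zmax -52.6 zmin -96.9
open 57 2761 zmax -85.1 zmin -113.5
shut -57 630 zmax -108.2 zmin -119.0
shut -51 1241 zmax -101.8 zmin -119.3
shut -45 1905 zmax -95.3 zmin -117.8
shut -39 2887 zmax -87.4 zmin -117.6
shut -33 2817 zmax -81.8 zmin -105.4
shut -27 1979 zmax -77.9 zmin -115.6
shut -21 1119 zmax -75.1 zmin -118.4
shut -15 706 zmax -42.1 zmin -115.8
shut -9 1378 zmax -39.4 zmin -119.2
shut -3 3351 zmax -8.7 zmin -117.3
shut 3 3197 zmax -8.5 zmin -119.6
shut 9 1280 zmax -39.3 zmin -119.9
shut 15 443 zmax -47.9 zmin -119.2
shut 21 1517 zmax -75.7 zmin -116.6
shut 27 2133 zmax -77.4 zmin -100.6
shut 33 3131 zmax -83.1 zmin -108.3
shut 39 2618 zmax -89.3 zmin -117.9
shut 45 1617 zmax -96.9 zmin -118.0
shut 51 1098 zmax -103.5 zmin -119.0
shut 57 421 zmax 9.6 zmin -118.8
0.051576128643145924
[ 0.61105802 -0.29404204  0.01641781] [-3.13583016e+01  2.74138308e+01  1.44893915e+01  7.70942890e+01
 -6.25268724e-04  4.21620215e+01] [-0.6195206  -0.53123006  0.52843223]
```

The fingers end about 34 mm short of the stated TCP: tip at tool z ≈ -45 open (expected -13) and ≈ -36 shut (expected 0). The body, bench and camera readings agree with this. So I'll add 34 mm, reopen, go lower and pinch again.

Call:
apply_moves:
  deltas: "1 0 0 0 0 0 0;1 0 0 0 0 0 0;1 0 0 0 0 0 0;1 0 0 0 0 0 0;1 0 0 0 0 0 0;1 0 0 0 0 0 0;1 0 0 .024 0 0 0;1 0 0 .024 0 0 0;1 0 0 .018 0 0 0;1 0 0 0 0 0 0"

```text
clock: 5.8
ee_pos: [0.6089, -0.2928, -0.02]
ee_rot: [-179.8, -0.2, 106.5]
wrist_force: [-0.3, -0.6, -0.8]
grip_width: 0.0856
grasp_force: 0.0
```

Call:
apply_moves:
  deltas: "-1 0 0 0 0 0 0;-1 0 0 0 0 0 0;-1 0 0 0 0 0 0;-1 0 0 0 0 0 0;-1 0 0 0 0 0 0;-1 0 0 0 0 0 0;-1 0 0 0 0 0 0"

```text
clock: 6.5
ee_pos: [0.6125, -0.2941, -0.0156]
ee_rot: [179.9, 0.1, 106.5]
wrist_force: [3.5, 1.0, 1.1]
grip_width: 0.0111
grasp_force: 61.9
```

```bash
python3 - <<'E'
import numpy as np
f=np.radians(8.7+np.linspace(0,114,21));y=-.0991*np.cos(f);z=.0991*np.sin(f)
print(';'.join('-1 %.3f 0 %.3f 0 0 0'%(a*2,-b*2) for a,b in zip(np.diff(y),np.diff(z))))
E
```

```text
-1 0.004 0 -0.019 0 0 0;-1 0.006 0 -0.019 0 0 0;-1 0.008 0 -0.018 0 0 0;-1 0.009 0 -0.017 0 0 0;-1 0.011 0 -0.016 0 0 0;-1 0.013 0 -0.015 0 0 0;-1 0.014 0 -0.014 0 0 0;-1 0.015 0 -0.012 0 0 0;-1 0.017 0 -0.011 0 0 0;-1 0.018 0 -0.009 0 0 0;-1 0.018 0 -0.007 0 0 0;-1 0.019 0 -0.005 0 0 0;-1 0.019 0 -0.003 0 0 0;-1 0.020 0 -0.001 0 0 0;-1 0.020 0 0.000 0 0 0;-1 0.020 0 0.002 0 0 0;-1 0.019 0 0.004 0 0 0;-1 0.019 0 0.006 0 0 0;-1 0.018 0 0.008 0 0 0;-1 0.017 0 0.010 0 0 0
```

Call:
apply_moves:
  deltas: "-1 0.004 0 -0.019 0 0 0;-1 0.006 0 -0.019 0 0 0;-1 0.008 0 -0.018 0 0 0;-1 0.009 0 -0.017 0 0 0;-1 0.011 0 -0.016 0 0 0;-1 0.013 0 -0.015 0 0 0;-1 0.014 0 -0.014 0 0 0;-1 0.015 0 -0.012 0 0 0;-1 0.017 0 -0.011 0 0 0;-1 0.018 0 -0.009 0 0 0"

```text
clock: 7.5
ee_pos: [0.5963, -0.2399, 0.0578]
ee_rot: [179.9, 0.2, 106.5]
wrist_force: [5.7, -1.3, -7.4]
grip_width: 0.0109
grasp_force: 59.4
```

Call:
apply_moves:
  deltas: "-1 0.018 0 -0.007 0 0 0;-1 0.019 0 -0.005 0 0 0;-1 0.019 0 -0.003 0 0 0;-1 0.020 0 -0.001 0 0 0;-1 0.020 0 0.000 0 0 0;-1 0.020 0 0.002 0 0 0;-1 0.019 0 0.004 0 0 0;-1 0.019 0 0.006 0 0 0;-1 0.018 0 0.008 0 0 0;-1 0.017 0 0.010 0 0 0"

```text
clock: 8.5
ee_pos: [0.5703, -0.1514, 0.0538]
ee_rot: [179.8, 0.5, 106.4]
wrist_force: [2.6, -3.8, 3.2]
grip_width: 0.0112
grasp_force: 64.1
```

```bash
python3 - <<'E'
from h import *
o=manip.get_obs();print(o['ee_pos'],o['wrist_force'],o['grip_width'],o['grasp_force'],o['ft_torque'])
E
```

```text
[ 0.57026252 -0.15141229  0.05379264] [ 2.64017471 -3.83887286  3.21711951] 0.011212014488324117 64.11741435527802 [-1.42332689 -0.77376565 -0.00586801]
```

Call:
apply_moves:
  deltas: "1 0 0 0 0 0 0;1 0 0 0 0 0 0;1 0 0 0 0 0 0;1 0 0 0 0 0 0;1 0 0 0 0 0 0;1 0 0 -.08 0 0 0;1 0 0 -.08 0 0 0;1 0 0 -.08 0 0 0;1 0 0 0 0 0 0"

```text
clock: 9.4
ee_pos: [0.5717, -0.1498, 0.1796]
ee_rot: [179.4, 0.5, 106.5]
wrist_force: [0.7, -1.4, 0.6]
grip_width: 0.0853
grasp_force: 0.0
```

Call:
apply_moves:
  deltas: "1 -.09 -.045 0 0 0 0;1 -.1 -.05 0 0 0 0;1 0 0 0 0 0 -.182;1 0 0 0 0 0 -.182;1 0 0 0 0 0 -.182;1 0 0 0 0 0 -.182;1 0 0 0 0 0 -.182;1 0 0 0 0 0 -.182;1 0 0 0 0 0 -.182;1 0 0 0 0 0 -.182"

```text
clock: 10.4
ee_pos: [0.5502, -0.2467, 0.1708]
ee_rot: [180.0, -0.1, 172.3]
wrist_force: [0.2, 0.0, 1.0]
grip_width: 0.0855
grasp_force: 0.0
```

Call:
apply_moves:
  deltas: "1 0 0 0 0 0 -.182;1 0 0 0 0 0 -.182;1 0 0 0 0 0 -.182;1 0 0 0 0 0 0;1 0 0 0 0 0 0"

```text
clock: 10.9
ee_pos: [0.5503, -0.2467, 0.1711]
ee_rot: [180.0, -0.0, -163.6]
wrist_force: [0.8, -0.0, 0.1]
grip_width: 0.0855
grasp_force: 0.0
```

```bash
python3 - <<'E'
from h import *
s=snap('wrist','w5'); o=manip.get_obs();print(o['clock'],o['ee_pos'],o['ee_rot'])
t=snap('top');c=np.hstack([s['image'],cv2.resize(t['image'][180:280,300:360],(240,400))[:400].copy() if 0 else np.zeros((420,0,3),np.uint8)])
for n,q in(('w',s),('t',t)):
    P=q['P'].reshape(-1,3);d=P[:,:2]*1000-[604,-239.3];c,sn=np.cos(np.radians(16.6)),np.sin(np.radians(16.6))
    x=d@[c,sn];y=d@[-sn,c];z=P[:,2]*1000
    m=(z>18)&(z<34)&(x>-80)&(x<-16)&(abs(y)<30);print(n,'nose',rect(P[m]),np.median(z[m]),x[m].min(),x[m].max(),y[m].min(),y[m].max())
    m=(z>35)&(z<140)&(x>-25)&(x<10)&(y>45)&(y<180);print('bar',m.sum(),y[m].max() if m.any() else 0,z[m].max() if m.any() else 0)
E
```

```text
10.95 [ 0.55037417 -0.24678037  0.17119846] [ 1.79973228e+02 -2.53953665e-02 -1.63577394e+02]
w nose (array([ 563.3, -250.8]), array([45.1, 39.7]), 16.63) 26.675926802823504 -64.84158094239767 -19.72217168150278 -19.281003283604775 20.477723886598827
bar 1814 142.2643663838392 88.98315550406974
t nose (array([ 566.5, -249.7]), array([45. , 39.4]), 15.47) 27.712908009200653 -61.58683443146548 -16.704738273776762 -19.33098636735001 20.251246975423733
bar 229 142.302581735714 90.43484808981238
```

View pics/w5.png

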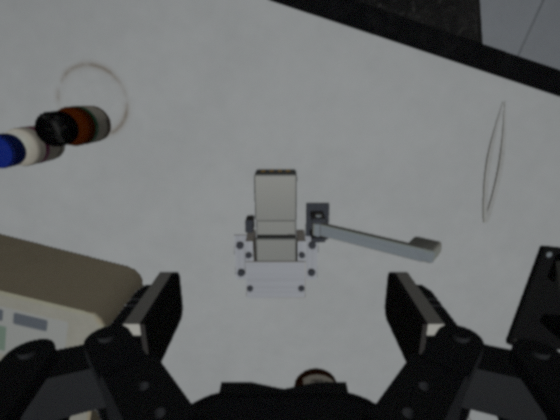

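The bar now lies open, from the yoke (318,215) to the tab (430,248). The pack nose is at (275,170–232), still in the carrier. Next I'll descend on the nose.

Call:
apply_moves:
  deltas: "1 0 -.015 0 0 0 0;1 0 0 .09 0 0 0;1 0 0 .09 0 0 0;1 0 0 .09 0 0 0;1 0 0 .07 0 0 0;1 0 0 .04 0 0 0;1 0 0 .018 0 0 0;1 0 0 0 0 0 0"

```text
clock: 11.8
ee_pos: [0.5516, -0.2537, -0.029]
ee_rot: [179.9, -0.1, -163.5]
wrist_force: [-0.3, 0.4, 0.4]
grip_width: 0.0853
grasp_force: 0.0
```

Call:
apply_moves:
  deltas: "-1 0 0 0 0 0 0;-1 0 0 0 0 0 0;-1 0 0 0 0 0 0;-1 0 0 0 0 0 0;-1 0 0 0 0 0 0;-1 0 0 0 0 0 0"

```text
clock: 12.4
ee_pos: [0.5542, -0.255, -0.0252]
ee_rot: [-179.8, 0.2, -163.4]
wrist_force: [-0.1, -0.1, 5.5]
grip_width: 0.039
grasp_force: 62.8
```

Call:
apply_moves:
  deltas: "-1 .02 0 0 0 0 0;-1 .03 0 0 0 0 0;-1 .03 0 0 0 0 0;-1 .03 0 0 0 0 0;-1 .03 0 0 0 0 0;-1 .03 0 0 0 0 0;-1 .03 0 0 0 0 0;-1 0 0 0 0 0 0"

```text
clock: 13.2
ee_pos: [0.4566, -0.284, -0.0252]
ee_rot: [-179.8, 0.1, -163.5]
wrist_force: [-2.0, 0.3, 9.2]
grip_width: 0.0387
grasp_force: 63.2
```

Call:
apply_moves:
  deltas: "1 0 0 0 0 0 0;1 0 0 0 0 0 0;1 0 0 0 0 0 0;1 0 0 0 0 0 0;1 0 0 0 0 0 0;1 0 0 -.08 0 0 0;1 0 0 -.1 0 0 0;1 0 0 -.1 0 0 0;1 0 0 -.1 0 0 0;1 0 0 0 0 0 0"

```text
clock: 14.2
ee_pos: [0.4609, -0.2857, 0.172]
ee_rot: [-179.2, 0.5, -163.4]
wrist_force: [0.4, -0.4, -0.3]
grip_width: 0.0852
grasp_force: 0.0
```

```bash
cat >> h.py <<'E'
def carr(P):
    d=P[:,:2]*1000-[604,-239.3];c,s=np.cos(np.radians(16.6)),np.sin(np.radians(16.6))
    return d@[c,s],d@[-s,c],P[:,2]*1000
E
python3 - <<'E'
from h import *
o=manip.get_obs();print(o['clock'],o['ee_pos'],o['ee_rot'])
for n in('wrist','top'):
    q=snap(n,n+'6');np.savez(n+'6.npz',**q);P=q['P'].reshape(-1,3);x,y,z=carr(P)
    m=(z>20)&(z<34)&(x>-190)&(x<-26)&(abs(y)<32)
    if m.any(): print(n,'pack',m.sum(),rect(P[m]),np.median(z[m]),x[m].min(),x[m].max(),y[m].min(),y[m].max())
t=np.load('top6.npz');P=t['P'].reshape(-1,3)
b=P[(P[:,0]>.51)&(P[:,0]<.68)&(P[:,1]>.02)&(P[:,1]<.14)&(P[:,2]>.012)];print(b.mean(0))
E
```

```text
14.2 [ 0.46092264 -0.28565318  0.17201378] [-179.24094323    0.52032672 -163.40840447]
wrist pack 3962 (array([ 500.3, -270.3]), array([116.5,  40.1]), 16.95) 26.618690008317323 -166.56464235878917 -50.050347476773275 -20.203989715956343 20.167882850004784
top pack 830 (array([ 502.5, -270.4]), array([115.8,  41. ]), 16.74) 27.490603974522664 -164.02313806603917 -48.33068549641618 -21.313986645714962 19.801481909970192
[0.57825724 0.08266496 0.05008755]
```

Call:
apply_moves:
  deltas: "1 -.0475 .0814 0 0 0 0;1 -.0475 .0814 0 0 0 0;1 -.0475 .0814 0 0 0 0;1 -.0475 .0814 0 0 0 0;1 -.0475 .0814 0 0 0 0;1 -.0475 .0814 0 0 0 0;1 -.0475 .0814 0 0 0 0;1 -.0475 .0814 0 0 0 0;1 0 0 0 0 0 0;1 0 0 0 0 0 0"

```text
clock: 15.3
ee_pos: [0.5445, 0.0847, 0.1598]
ee_rot: [180.0, -0.3, -163.3]
wrist_force: [-0.3, -0.5, -0.0]
grip_width: 0.0854
grasp_force: 0.0
```

```bash
python3 - <<'E'
from h import *
o=manip.get_obs();print(o['clock'],o['ee_pos'],o['ee_rot'])
s=snap('wrist','w7');np.savez('w7.npz',**s)
E
```

```text
15.3 [0.54453132 0.08469166 0.15982645] [ 179.96403703   -0.28745208 -163.26909536]
```

View pics/w7.png

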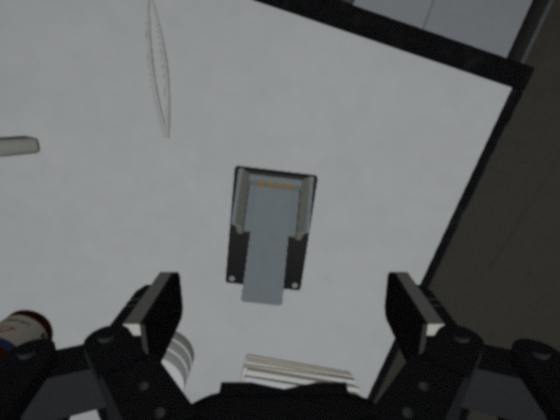

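Dock view: the foot stop edge is at about (274,180), the bed runs from (275,190) to its upper end (262,303), and the cheeks stand at (241,200) and (306,207). Fitting the bed plane and its axis.

```bash
python3 - <<'E'
from h import *
s=np.load('w7.npz')
def fit(s,poly,n):
    P=s['P']
    if poly is not None:
        m=np.zeros(P.shape[:2],np.uint8);cv2.fillPoly(m,[np.array(poly,np.int32)],1);p=P[m>0];p=p[np.isfinite(p).all(1)]
        c=np.median(p,0)
        for _ in range(4):
            k=abs((p-c)@np.linalg.svd(p-c,full_matrices=False)[2][2])<.004;p=p[k];c=p.mean(0)
        nn=np.linalg.svd(p-c)[2][2] if len(p)<3000 else np.linalg.eigh(np.cov((p-c).T))[1][:,0]
        nn*=np.sign(nn[2])
    print(n,'slope',np.degrees(np.arccos(nn[2])).round(2),'yaw',np.degrees(np.arctan2(-nn[1],-nn[0])).round(2),c.round(4))
    return c,nn
c,nn=fit(s,[(255,200),(292,203),(281,295),(248,292)],'wrist')
t=np.load('top0.npz')
# use wrist plane; axis
x=np.array([-nn[0],-nn[1],0]);x/=np.linalg.norm(x)
th=np.radians(35)
P=s['P'].reshape(-1,3);near=P[(np.hypot(P[:,0]-.585,P[:,1]-.08)<.12)]
d=abs((near-c)@nn)
bed=near[(d<.003)&(near[:,2]>.02)]
# yaw from edges of upper bed part
up=bed[bed[:,2]>.058]
print('upper rect',rect(up),len(up))
def edges(yaw,pts):
    X=np.array([np.cos(yaw),np.sin(yaw)]);Y=np.array([-X[1],X[0]]);u=pts[:,:2]@X*1000;v=pts[:,:2]@Y*1000
    L=[]
    for a in np.arange(u.min()+3,u.max()-3,3):
        q=v[(u>=a)&(u<a+3)]
        if len(q)>20: L.append((a+1.5,np.percentile(q,1),np.percentile(q,99)))
    return np.array(L)
for nm,S in(('wrist',s),('top',t)):
    Q=S['P'].reshape(-1,3);Q=Q[np.hypot(Q[:,0]-.585,Q[:,1]-.08)<.12]
    up=Q[(abs((Q-c)@nn)<.005)&(Q[:,2]>.058)]
    yaw=np.arctan2(x[1],x[0]);L=edges(yaw,up)
    sl=[np.degrees(np.polyfit(L[:,0],L[:,k],1)[0]) for k in(1,2)]
    print(nm,'edge slopes deg rel plane yaw',sl,'mid y',L[:,1:].mean(1).mean(),'width',(L[:,2]-L[:,1]).mean(),len(L))
    base=Q[(Q[:,2]>.002)&(Q[:,2]<.03)];print('base',rect(base))
    ab=(Q-c)@nn*1000; X=np.array([x[0]*np.cos(th),x[1]*np.cos(th),np.sin(th)]);uu=(Q-c)@X*1000;Yv=np.array([-x[1],x[0],0]);vv=(Q-c)@Yv*1000
    m=(ab>8)&(ab<30)&(uu<20)&(uu>-90);print('above-bed pts: u',np.percentile(uu[m],[1,99]),'v',np.percentile(vv[m],[1,99]))
    m=abs(ab)<3;m&=(abs(vv)<15);print('bed u range',np.percentile(uu[m],[.3,99.7]))
    m=(ab>5)&(ab<18)&(abs(vv)<12)&(uu<0)&(uu>-90);print('stop u',np.percentile(uu[m],[2,50,98]) if m.any() else None)
E
```

```text
wrist slope 34.93 yaw 9.22 [0.5903 0.0858 0.054 ]
upper rect (array([612. ,  88.2]), array([37.7, 34.1]), 9.53) 1960
wrist edge slopes deg rel plane yaw [np.float64(0.5205016393888595), np.float64(0.8159411920731188)] mid y -10.981217157054125 width 32.947239665656916 11
base (array([595.3,  85.2]), array([125. ,  80.3]), 9.64)
above-bed pts: u [-59.86257632 -10.36229598] v [-33.4584654   30.18235195]
bed u range [-101.84908082   47.30398885]
stop u [-60.11064883 -55.34026339 -53.49283243]
top edge slopes deg rel plane yaw [np.float64(-1.0044674541779683), np.float64(3.0756964366724384)] mid y -11.938080947483522 width 31.88996032645585 10
base (array([583.1,  82. ]), array([232.7, 233.1]), 4.07)
above-bed pts: u [-57.85980405  -7.64432162] v [-34.00104419  29.39810206]
bed u range [-102.72102847   50.01854692]
stop u [-58.06597739 -52.98906573 -51.11833726]
```

Call:
apply_moves:
  deltas: "1 .0283 -.0819 0 0 0 0;1 .0283 -.0819 0 0 0 0;1 .0283 -.0819 0 0 0 0;1 .0283 -.0819 0 0 0 0;1 .0283 -.0819 0 0 0 0;1 .0283 -.0819 0 0 0 0;1 .0283 -.0819 0 0 0 0;1 .0283 -.0819 0 0 0 0;1 0 0 0 0 0 0;1 0 0 0 0 0 0"

```text
clock: 16.35
ee_pos: [0.5291, -0.2646, 0.1615]
ee_rot: [179.9, -0.1, -163.7]
wrist_force: [-0.3, -0.0, 0.7]
grip_width: 0.0856
grasp_force: 0.0
```

```bash
python3 - <<'E'
from h import *
o=manip.get_obs();print(o['clock'],o['ee_pos'],o['ee_rot'])
q=snap('wrist');P=q['P'].reshape(-1,3);x,y,z=carr(P)
m=(z>20)&(z<34)&(x>-190)&(x<-26)&(abs(y)<32)
print(rect(P[m]),x[m].min(),x[m].max())
R=Ro.from_euler('xyz',o['ee_rot'],degrees=True).as_matrix();T=(P[m]-o['ee_pos'])@R*1000
print('in tool x',np.percentile(T[:,0],[1,99]),'y',np.percentile(T[:,1],[1,99]))
E
```

```text
16.35 [ 0.5290812  -0.26456357  0.16150558] [ 1.79885707e+02 -7.90328000e-02 -1.63715684e+02]
(array([ 500.6, -270. ]), array([115.7,  40.1]), 16.92) -165.57574379761817 -50.09440776449541
in tool x [-27.29553001  85.46744442] y [-17.30541693  21.97885063]
```

Call:
apply_moves:
  deltas: "1 0 .005 0 0 0 -.013;1 0 0 .09 0 0 0;1 0 0 .09 0 0 0;1 0 0 .09 0 0 0;1 0 0 .06 0 0 0;1 0 0 .03 0 0 0;1 0 0 .015 0 0 0;1 0 0 0 0 0 0"

```text
clock: 17.2
ee_pos: [0.5305, -0.2596, -0.0247]
ee_rot: [180.0, 0.0, -162.8]
wrist_force: [0.6, 0.5, -0.2]
grip_width: 0.0854
grasp_force: 0.0
```

Call:
apply_moves:
  deltas: "-1 0 0 0 0 0 0;-1 0 0 0 0 0 0;-1 0 0 0 0 0 0;-1 0 0 0 0 0 0;-1 0 0 0 0 0 0;-1 0 0 0 0 0 0;-1 0 0 -.05 0 0 0;-1 0 0 -.08 0 0 0;-1 0 0 -.09 0 0 0;-1 0 0 -.09 0 0 0"

```text
clock: 18.2
ee_pos: [0.529, -0.2593, 0.1298]
ee_rot: [179.8, -0.1, -162.9]
wrist_force: [0.7, -0.8, -2.3]
grip_width: 0.0384
grasp_force: 62.4
```

Call:
apply_moves:
  deltas: "-1 0 0 -.09 0 0 0;-1 0 0 -.08 0 0 0;-1 0 0 0 0 0 0;-1 0 0 0 0 0 0"

```text
clock: 18.6
ee_pos: [0.5307, -0.2605, 0.2157]
ee_rot: [-179.9, 0.1, -162.8]
wrist_force: [-0.6, 1.0, -1.9]
grip_width: 0.0384
grasp_force: 62.5
```

```bash
cat >> h.py <<'E'
def held(save=None):
    """pack top face in the tool frame from the wrist view"""
    o=manip.get_obs();q=snap('wrist',save);o=manip.get_obs()
    R=Ro.from_euler('xyz',o['ee_rot'],degrees=True).as_matrix();T=((q['P'].reshape(-1,3)-o['ee_pos'])@R)*1000
    m=(T[:,0]>14)&(T[:,0]<110)&(abs(T[:,1])<26)&(T[:,2]>-40)&(T[:,2]<25)
    T=T[m];top=T[(T[:,0]>45)&(abs(T[:,1])<15)]
    print(o['clock'],o['ee_pos'].round(4),o['ee_rot'].round(2),o['grip_width'],o['grasp_force'],o['wrist_force'].round(1))
    k=np.polyfit(top[:,0],top[:,2],1);ky=np.polyfit(top[:,1],top[:,2],1)
    near=T[abs(T[:,2]-np.polyval(k,T[:,0]))<4]
    print('top z at x=0,60:',np.polyval(k,[0,60]).round(1),'pitch',np.degrees(np.arctan(k[0])).round(2),'roll',np.degrees(np.arctan(ky[0])).round(2),'xmax',np.percentile(near[:,0],99.5).round(1),'y',np.percentile(near[:,1],[1,99]).round(1))
    return o,T
E
python3 -c "
from h import *
held()"
```

```text
18.65 [ 0.5298 -0.2599  0.2136] [ 1.7990e+02 -8.0000e-02 -1.6285e+02] 0.03838977325018279 62.51560539007187 [ 0.1  0.6 -2.8]Traceback (most recent call last):
  File "<string>", line 3, in <module>
    held()
    ~~~~^^
  File "h.py", line 23, in held
    k=np.polyfit(top[:,0],top[:,2],1);ky=np.polyfit(top[:,1],top[:,2],1)
    raise TypeError("expected non-empty vector for x")
TypeError: expected non-empty vector for x
```

```bash
sed -i 's/(T\[:,2\]>-40)&(T\[:,2\]<25)/(T[:,2]>-72)\&(T[:,2]<-30)/' h.py; python3 -c "
from h import *
held('w8')"
```

```text
18.7 [ 0.5293 -0.2595  0.2125] [ 1.7980e+02 -1.6000e-01 -1.6285e+02] 0.038714982405709274 62.504707127809525 [ 0.1  0.6 -2. ]
top z at x=0,60: [-51.1 -50.9] pitch 0.23 roll 0.09 xmax 89.2 y [-19.3  19.3]
```

Call:
apply_moves:
  deltas: "-1 0 0 0 0 0 .168;-1 -.034 .0822 0 0 0 0;-1 -.034 .0822 0 0 0 0;-1 -.034 .0822 0 0 0 0;-1 -.034 .0822 0 0 0 0;-1 -.034 .0822 0 0 0 0;-1 -.034 .0822 0 0 0 0;-1 -.034 .0822 0 0 0 0;-1 -.034 .0822 0 0 0 0"

```text
clock: 19.6
ee_pos: [0.6082, 0.0884, 0.2117]
ee_rot: [180.0, -0.3, -170.4]
wrist_force: [0.5, -0.4, -3.0]
grip_width: 0.0384
grasp_force: 62.5
```

Call:
apply_moves:
  deltas: "-1 0 0 0 0 -.1556 0;-1 0 0 0 0 -.1556 0;-1 0 0 0 0 -.1556 0;-1 0 0 0 0 -.1556 0;-1 0 0 0 0 -.1556 0;-1 0 0 0 0 0 0;-1 0 0 0 0 0 0"

```text
clock: 20.3
ee_pos: [0.6061, 0.0866, 0.2088]
ee_rot: [179.9, 34.5, -170.5]
wrist_force: [1.5, 0.4, -0.6]
grip_width: 0.0386
grasp_force: 62.5
```

```bash
cat >> h.py <<'E'
yw=np.radians(9.6);a=np.radians(35)
X=np.array([np.cos(a)*np.cos(yw),np.cos(a)*np.sin(yw),np.sin(a)]);Y=np.array([-np.sin(yw),np.cos(yw),0]);Z=np.cross(X,Y)
D=np.stack([X,Y,Z]);O=np.array([.5469,.0772,.024])
def rel():
    o=manip.get_obs();R=Ro.from_euler('xyz',o['ee_rot'],degrees=True).as_matrix()
    G=np.stack([-X,Y,-Z],1)
    p=O+.058*X+.0295*X-.025*Z-o['ee_pos']
    print('to home, tool axes mm',(R.T@p*1000).round(1),'turn deg (tool)',np.degrees(Ro.from_matrix(R.T@G).as_rotvec()).round(2))
    print('pack origin in dock',(D@(o['ee_pos']+R@[.0295,0,-.025]-O)*1000).round(1),'q',o['q'].round(1))
E
python3 -c "
from h import *
held('w9');rel()"
```

```text
20.35 [0.6101 0.0866 0.215 ] [-179.99   34.95 -170.42] 0.038553454749685676 62.48642921447754 [ 0.1  0.7 -0.9]
top z at x=0,60: [-41.8 -46.6] pitch -4.63 roll -0.21 xmax 96.2 y [-18.8  20.7]
to home, tool axes mm [ 74.2   1.3 144.9] turn deg (tool) [-0.02 -0.05 -0.01]
pack origin in dock [132.4  -1.3 144.8] q [ -1.9 -23.9 -24.8  54.7   6.5  -9.4]
```

Call:
apply_moves:
  deltas: "-1 0 0 0 0 0 0;-1 0 0 0 0 0 0;-1 0 0 0 0 0 0;-1 0 0 0 0 0 0"

```text
clock: 20.75
ee_pos: [0.6109, 0.0867, 0.2168]
ee_rot: [-180.0, 35.1, -170.4]
wrist_force: [0.6, -0.0, -2.3]
grip_width: 0.0388
grasp_force: 62.5
```

```bash
python3 -c "
from h import *
held('w10');held();rel()"
```

```text
20.8 [0.6105 0.0868 0.2162] [-179.99   35.05 -170.39] 0.0388209818577115 62.496785670518875 [ 0.5 -0.9 -2.3]
top z at x=0,60: [-50.9 -50.8] pitch 0.13 roll 0.05 xmax 89.3 y [-19.2  19.5]
20.85 [0.6102 0.0867 0.2157] [-180.     35.02 -170.4 ] 0.038669891694322056 62.49690771102905 [ 0.2  0.3 -2.7]
top z at x=0,60: [-50.9 -50.7] pitch 0.16 roll -0.02 xmax 89.4 y [-19.1  19.6]
to home, tool axes mm [ 74.9   1.2 145.3] turn deg (tool) [-0.01  0.02 -0.  ]
pack origin in dock [132.8  -1.2 145.3] q [ -1.9 -23.9 -24.8  54.7   6.5  -9.4]
```

View pics/w10.png

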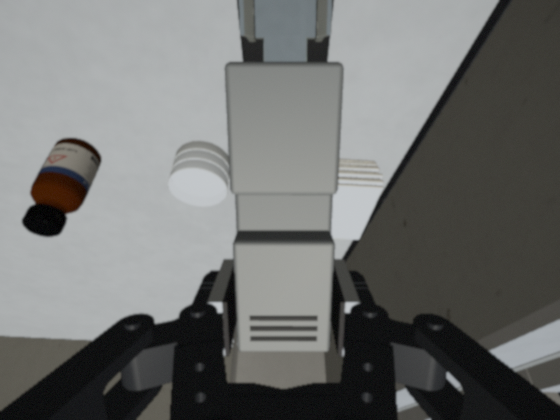

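The pack is held squarely (65–350 px), centred over the dock, with the cheeks at (248,20) and (322,20) and the nose towards the foot.

Call:
apply_moves:
  deltas: "-1 .0325 .0006 .05 0 0 0;-1 .0325 .0006 .05 0 0 0;-1 .0325 .0006 .05 0 0 0;-1 .0325 .0006 .05 0 0 0;-1 0 0 0 0 0 0;-1 0 0 0 0 0 0;-1 0 0 0 0 0 0"

```text
clock: 21.55
ee_pos: [0.6156, 0.0886, 0.0996]
ee_rot: [-179.9, 35.3, -170.4]
wrist_force: [0.7, 0.1, -1.9]
grip_width: 0.0385
grasp_force: 62.5
```

```bash
python3 -c "
from h import *
rel();o,T=held()
q=snap('wrist');P=q['P'].reshape(-1,3);d=(P-O)@D.T*1000
m=(d[:,0]>5)&(d[:,0]<40)&(d[:,2]>8)&(d[:,2]<30)&(abs(d[:,1])<45)
print('cheeks y',np.percentile(d[m][:,1],[1,99]),m.sum())"
```

```text
to home, tool axes mm [13.2  0.3 46.9] turn deg (tool) [-0.05  0.31  0.03]
pack origin in dock [70.8 -0.2 46.8] q [ -1.6 -21.5 -36.5  40.2   6.4  -9.2]
21.6 [0.6159 0.0886 0.1002] [-179.92   35.35 -170.36] 0.03881797593389378 62.46297016739845 [-0.3 -0.2 -1.4]
top z at x=0,60: [-50.3 -50.3] pitch -0.02 roll -0.08 xmax 90.4 y [-19.   19.7]
cheeks y [-32.06095588  32.06566238] 1570
```

Call:
apply_moves:
  deltas: "-1 0 0 .03 0 0 0;-1 0 0 .03 0 0 0;-1 0 0 .022 0 0 0;-1 0 0 0 0 0 0;-1 0 0 0 0 0 0;-1 0 0 0 0 0 0"

```text
clock: 22.25
ee_pos: [0.6372, 0.0925, 0.0636]
ee_rot: [-180.0, 35.1, -170.4]
wrist_force: [-0.0, 0.1, -1.6]
grip_width: 0.0387
grasp_force: 62.4
```

```bash
python3 -c "
from h import *
rel();o,T=held()"
```

```text
to home, tool axes mm [10.3 -0.   4.9] turn deg (tool) [-0.02  0.1   0.  ]
pack origin in dock [68.2  0.   4.9] q [ -1.  -15.8 -36.4  34.8   6.1  -8.7]
22.3 [0.6373 0.0925 0.0637] [-179.98   35.11 -170.39] 0.038387846992741836 62.39628687500954 [ 0.5 -0.1 -3.1]
top z at x=0,60: [-65.6 -51.4] pitch 13.31 roll -0.03 xmax 99.9 y [-19.3  20. ]
```

Lower 4 mm more, then slide down-slope towards the stop in small rows.

Call:
apply_moves:
  deltas: "-1 0 0 .004 0 0 0;-1 0 0 .003 0 0 0;-1 .006 0 0 0 0 0;-1 .006 0 0 0 0 0;-1 0 0 0 0 0 0;-1 0 0 0 0 0 0"

```text
clock: 22.9
ee_pos: [0.6346, 0.092, 0.0574]
ee_rot: [-180.0, 35.1, -170.4]
wrist_force: [-2.4, 0.0, 5.0]
grip_width: 0.0388
grasp_force: 63.2
```

Call:
apply_moves:
  deltas: "-1 .004 0 0 0 0 0;-1 .004 0 0 0 0 0;-1 0 0 0 0 0 0;-1 0 0 0 0 0 0"

```text
clock: 23.3
ee_pos: [0.6327, 0.0917, 0.0562]
ee_rot: [-180.0, 35.3, -170.4]
wrist_force: [4.9, 1.3, 3.7]
grip_width: 0.0385
grasp_force: 62.8
```

```bash
python3 -c "
from h import *
rel();print(D@manip.get_obs()['wrist_force'])"
```

```text
to home, tool axes mm [2.3 0.  1.5] turn deg (tool) [-0.01  0.3   0.04]
pack origin in dock [60.1 -0.   1.3] q [ -1.1 -16.4 -37.8  33.7   6.2  -8.8]
[6.27023732 0.47025368 0.13896583]
```

Call:
apply_moves:
  deltas: "-1 .004 0 0 0 0 0;-1 .004 0 0 0 0 0;-1 .003 0 0 0 0 0;-1 0 0 0 0 0 0"

```text
clock: 23.7
ee_pos: [0.632, 0.0916, 0.0575]
ee_rot: [-180.0, 35.8, -170.3]
wrist_force: [10.3, 2.4, 4.9]
grip_width: 0.0385
grasp_force: 62.5
```

```bash
python3 -c "
from h import *
rel();print(D@manip.get_obs()['wrist_force'])"
```

```text
to home, tool axes mm [2.5 0.  2.9] turn deg (tool) [0.01 0.82 0.08]
pack origin in dock [60.1 -0.   2.5] q [ -1.2 -17.  -38.4  33.2   6.3  -8.9]
[11.50130356  0.67574088 -2.01806906]
```

Call:
apply_moves:
  deltas: "-1 -.004 0 .004 0 0 0;-1 0 0 .003 0 0 0;-1 0 0 0 0 0 0;-1 0 0 0 0 0 0"

```text
clock: 24.1
ee_pos: [0.633, 0.0918, 0.0562]
ee_rot: [-179.9, 35.5, -170.3]
wrist_force: [-16.2, -1.6, 26.0]
grip_width: 0.0386
grasp_force: 66.3
```

```bash
python3 -c "
from h import *
rel();print(D@manip.get_obs()['wrist_force'])"
```

```text
to home, tool axes mm [ 2.5 -0.   1.3] turn deg (tool) [-0.02  0.51  0.06]
pack origin in dock [60.2  0.   1. ] q [ -1.1 -16.5 -38.   33.4   6.2  -8.8]
[ 1.60578526  1.11294235 30.60729798]
```

Call:
apply_moves:
  deltas: "-1 0 0 -.005 0 0 0;1 0 0 0 0 0 0;1 0 0 0 0 0 0;1 0 0 0 0 0 0;1 0 0 0 0 0 0;1 0 0 0 0 0 0;1 0 0 -.06 0 0 0;1 0 0 -.08 0 0 0;1 0 0 -.09 0 0 0;1 0 0 0 0 0 0"

```text
clock: 25.1
ee_pos: [0.5657, 0.0798, 0.1541]
ee_rot: [-179.8, 35.7, -170.3]
wrist_force: [1.6, 0.4, 1.2]
grip_width: 0.0857
grasp_force: 0.0
```

```bash
cat > chk.py <<'E'
from h import *
for n in('wrist','top'):
    q=snap(n);P=q['P'].reshape(-1,3);d=(P-O)@D.T*1000
    m=(d[:,0]>-10)&(d[:,0]<140)&(d[:,2]>20)&(d[:,2]<34)&(abs(d[:,1])<20)
    t=d[m];f=t[(t[:,0]>66)&(abs(t[:,1])<15)]
    print(n,m.sum(),'x',np.percentile(t[:,0],[.5,99.5]),'ymid up',np.percentile(f[:,1],[1,99]),'z',np.median(f[:,2]),'pitch',np.degrees(np.polyfit(t[:,0],t[:,2],1)[0]),'roll',np.degrees(np.polyfit(f[:,1],f[:,2],1)[0]))
    m=(d[:,0]>70)&(d[:,0]<118)&(d[:,2]>23)&(d[:,2]<34)&(abs(d[:,1])<30);print('y',np.percentile(d[m][:,1],[1,99]))
    m=(d[:,0]>-8)&(d[:,0]<8)&(abs(d[:,1])<10)&(d[:,2]>8)&(d[:,2]<18);print('stop x',np.percentile(d[m][:,0],[5,95]),m.sum())
print(manip.get_obs()['ee_pos'])
E
python3 chk.py
```

```text
wrist 7905 x [ -0.62323395 113.96491015] ymid up [-14.70553963  14.7090984 ] z 26.81114910760043 pitch -0.0515393002123082 roll 0.030458491161577304
y [-19.03563059  19.88302249]
stop x [-6.28798998 -1.78482685] 233
top 816 x [  2.93537434 117.52697783] ymid up [-14.54300691  14.72503792] z 27.130913799468406 pitch 0.016287795094952408 roll -0.6533708012865126
y [-20.38651065  18.75053677]Traceback (most recent call last):
  File "chk.py", line 8, in <module>
    m=(d[:,0]>-8)&(d[:,0]<8)&(abs(d[:,1])<10)&(d[:,2]>8)&(d[:,2]<18);print('stop x',np.percentile(d[m][:,0],[5,95]),m.sum())
                                                                                    ~~~~~~~~~~~~~^^^^^^^^^^^^^^^^^^
    return _quantile_unchecked(
        a, q, axis, out, overwrite_input, method, keepdims, weights)
    return _ureduce(a,
                    func=_quantile_ureduce_func,
    ...<5 lines>...
                    overwrite_input=overwrite_input,
                    method=method)
    r = func(a, **kwargs)
    result = _quantile(arr,
                       quantiles=q,
    ...<2 lines>...
                       out=out,
                       weights=wgt)
    slices_having_nans = np.isnan(arr[-1, ...])
                                  ~~~^^^^^^^^^
IndexError: index -1 is out of bounds for axis 0 with size 0
```

```bash
python3 - <<'E'
from h import *
w=snap('wrist');s=snap('scene')
c=np.zeros((420,800,3),np.uint8);c[:,:400]=cv2.resize(w['image'],(560,420))[:,80:480]
c[:,400:]=cv2.resize(s['image'][140:308,210:370],(400,420))
cv2.imwrite('pics/fin.png',c[:,:,::-1])
P=snap('top')['P'].reshape(-1,3);x,y,z=carr(P);m=(z>35)&(z<140)&(x>-25)&(x<10)&(y>45)&(y<180);print('bar',m.sum(),y[m].max(),z[m].max(),manip.get_obs()['clock'])
E
```

```text
bar 229 142.24239353418244 92.27372908236798 25.35
```

View pics/fin.png

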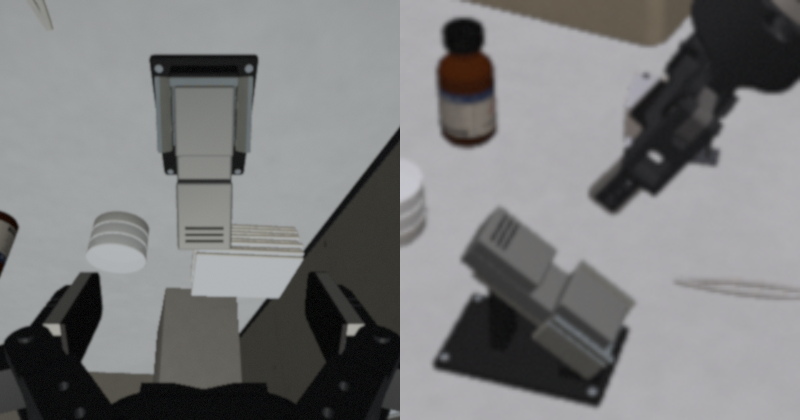

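The pack lies flat between the cheeks against the foot stop: wrist (205,85–250), with the same shown in the scene crop. The bar is open, and the gripper is clear. Handing in.

```bash
python3 -c "
from station import manip
print(manip.finish_job())"
```

```text
the job is handed in; nothing more can be done
None
```

I handed the job in at about 25 s (no verdict was returned): by camera the bar is open and the pack lies flat, centred and nose-down about 1 mm from the foot stop, but I missed the first pinch because the fingers end about 34 mm short of the stated TCP, and I corrected for that from then on.

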